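# Lift the baked cookie out of its pan with the knock-out lever and hold it up

### The arm

A 7-joint arm with a two-finger parallel gripper is mounted at the origin on the work surface. World frame = base frame: x ahead of the robot, y to its left, z up, the work surface at z = 0. Lengths are in m, angles in rad, forces in N, time in s.
With the tool pointing down it reaches from about 0.4 to 0.9 m from the base axis. Payload 5.6 kg.
Tool frame: the origin (TCP) lies midway between the tips of the shut fingers; the grasp point (between the pads) lies tcp_to_grasp behind it (tcp_to_grasp is the distance from the TCP to the grasp point, in m); z points along the fingers, y is the direction in which the jaws open and shut (so a half turn about z gives the same grasp; the last joint's range is limited). The gripper opens to 92 mm and grips with 3 to 60 N. Pads are 20 mm wide; open, the fingers measure 128 mm over their backs; the gripper's body (75 mm by 189 mm) begins 69 mm behind the grasp point.
Start: joints at [-1.364, 0.468, -0.012, 1.603, 0.006, 1.071, -0.056], TCP at [0.161, 0.63, 0.215] pointing down, gripper open.
Joint ranges: [-2.53, 2.53], [-0.31, 2.02], [-1.57, 1.55], [0.28, 2.44], [-1.29, 4.43], [0.15, 1.84], [-2.92, 2.92]. Speed limits (rad/s): [2.57, 2.57, 3.14, 3.14, 3.14, 3.14, 3.14].

### API

Orientations are given as a rotation vector (axis times angle).
In Python, from bench import observe, get_image, hand_in, tcp_to_grasp gives the robot as it stands. The module is installed in compiled form; this text tells all that it offers.
- The arm moves only by the tool arm_command, never from a script. Its argument "increments" is one flat list of numbers, 5 for each row, row after row: the closure, from 0 (fully open) to 1 (shut), then the shift along the tool's x, y, z in cm, then the turn about the tool's z in degrees. In form: [fingers, dx, dy, dz, spin, fingers, dx, dy, dz, spin, ...]. A call has 1 to 12 rows; each row shifts and turns the commanded pose from where the row before left it, along the tool's axes as they then stand; what a row does not reach is not made up. A row lasts 1/12 s, in which the tool goes at most 41.7 mm and 7.16 degrees, less where a joint would pass 70% of its speed; a pose out of reach is approached as far as the arm can. A call with a gripper value outside its range is refused whole. The fingers move at their own pace and stop on an object; the grip force is fixed at half the most. Time passes only in rows, so rows that do not move let the fingers close. It gives the time, the measured TCP pose, the force and the opening at its end, in the units of the state.
- observe(): the state, without advancing time (a new reading comes with each control period).
- get_image(name): name is "scene" or "top"; returns a dict with "image" (384x512x3 uint8, red, green, blue), "vfov" (degrees; the focal length in pixels is half the picture's height over the tangent of half this angle, whatever the lens; pixels are square), "cx", "cy" (the principal point, pixels), "eye" and "attitude" of the camera in the world. Camera axes: x right, y down, z forward; pixel columns grow to the right and rows downward; lengths in m; the calibration is good to about 2 mm. A picture is of the moment at which its call begins. There is no depth.
- hand_in(): hands the job in, once; it reports no verdict.
The state is a dict: "clock": time; "q": joint angles; "joint_vel": joint speeds; "effort": joint torques, N m; "tcp_pos": TCP position; "ee_rot": TCP orientation; "force": force on the tool from outside, world axes, zero at the start; "torque": the same for the moment, N m; "opening": finger opening in m.
Only numpy, scipy, OpenCV 4.12 (cv2) and the standard library are available. Lean on these libraries where they do the work, as an engineer would, in place of code of your own. Each camera call takes 0.05 s, during which the arm holds its last target. There are 200 camera calls.

### The job

One of the three pans on the griddle bed holds a cookie that is baked golden brown; the other two are still pale. Swing the red-handled knock-out lever of the baked cookie's pan up until the cam is at its highest point (lever straight up), so that the cookie lies level and lifted clear of its pan, and keep holding the lever there, because it springs back: you finish still holding it. Do not touch the cookies, and leave the other levers and everything else on the table alone.

Things in the scene. Friction and masses are not known exactly. Their poses are not given: they have to be found in the camera images.
- baked_centre (a point): The baked cookie: a flat round disc, 84 mm across, 5 mm thick, golden brown with a darker brown rim. It lies loose in one of the three pans, on the pan's knock-out disc. Its origin is the cookie's centre, half-way up; z is up.
- pale_a_centre (a point): A cookie that is not baked yet: same size, pale cream, in another pan. Its origin is the cookie's centre, half-way up; z is up.
- pale_b_centre (a point): The other unbaked, pale cream cookie, in the third pan. Its origin is the cookie's centre, half-way up; z is up.
- pan_left (a point): Centre of the cooking surface of the black cast-iron pan at the robot's left (+y) end of the bed, 100 mm above the table; its rim (96 mm inside, 120 mm outside diameter) stands 6 mm higher. A steel knock-out disc in its floor, 60 mm across, is pushed straight up by the cam, 16 mm at most.
- pivot_left (a point): Point on the axis of the level cam shaft of pan_left's lever, 52 mm above the table, 100 mm to the left (+y of the bed) of the pan's centre: the point about which the middle of the handle swings. The shaft runs along the bed's y.
- grip_left (a point): Middle of the red handle of pan_left's lever, turning with the lever: a free-spinning round grip, 22 mm thick, 60 mm long, level along the bed's y, 125 mm from the shaft's axis. The lever arm (8 mm steel) is 30 mm to its right; its left end is free. At rest it is in front of the bed, 73 mm above the table; at the cam's top straight above the shaft, 177 mm up.
- lever_left (a joint): Angle of pan_left's lever (rad). 0: rest stop, pointing to the bed's front, 0.17 rad above level. It grows as the handle swings up and over to the back; stop at 1.9. Highest lift, 16 mm, at 1.40 (lever straight up); past it the lift falls again. Springs drive it back; 3 to 5 N at the handle move it.
- pan_centre (a point): Centre of the cooking surface of the black cast-iron pan at the middle of the bed, 100 mm above the table; its rim (96 mm inside, 120 mm outside diameter) stands 6 mm higher. A steel knock-out disc in its floor, 60 mm across, is pushed straight up by the cam, 16 mm at most.
- pivot_centre (a point): Point on the axis of the level cam shaft of pan_centre's lever, 52 mm above the table, 100 mm to the left (+y of the bed) of the pan's centre: the point about which the middle of the handle swings. The shaft runs along the bed's y.
- grip_centre (a point): Middle of the red handle of pan_centre's lever, turning with the lever: a free-spinning round grip, 22 mm thick, 60 mm long, level along the bed's y, 125 mm from the shaft's axis. The lever arm (8 mm steel) is 30 mm to its right; its left end is free. At rest it is in front of the bed, 73 mm above the table; at the cam's top straight above the shaft, 177 mm up.
- lever_centre (a joint): Angle of pan_centre's lever (rad). 0: rest stop, pointing to the bed's front, 0.17 rad above level. It grows as the handle swings up and over to the back; stop at 1.9. Highest lift, 16 mm, at 1.40 (lever straight up); past it the lift falls again. Springs drive it back; 3 to 5 N at the handle move it.
- pan_right (a point): Centre of the cooking surface of the black cast-iron pan at the robot's right (-y) end of the bed, 100 mm above the table; its rim (96 mm inside, 120 mm outside diameter) stands 6 mm higher. A steel knock-out disc in its floor, 60 mm across, is pushed straight up by the cam, 16 mm at most.
- pivot_right (a point): Point on the axis of the level cam shaft of pan_right's lever, 52 mm above the table, 100 mm to the left (+y of the bed) of the pan's centre: the point about which the middle of the handle swings. The shaft runs along the bed's y.
- grip_right (a point): Middle of the red handle of pan_right's lever, turning with the lever: a free-spinning round grip, 22 mm thick, 60 mm long, level along the bed's y, 125 mm from the shaft's axis. The lever arm (8 mm steel) is 30 mm to its right; its left end is free. At rest it is in front of the bed, 73 mm above the table; at the cam's top straight above the shaft, 177 mm up.
- lever_right (a joint): Angle of pan_right's lever (rad). 0: rest stop, pointing to the bed's front, 0.17 rad above level. It grows as the handle swings up and over to the back; stop at 1.9. Highest lift, 16 mm, at 1.40 (lever straight up); past it the lift falls again. Springs drive it back; 3 to 5 N at the handle move it.
- bed: The griddle bed: a fixed steel base, 600 mm long, with three black pans in a row, 190 mm apart, their upper irons folded back behind them and a lever with a red handle to the left of each pan. x points to its back (away from the robot), y along the row to the robot's left, z up. Origin on the table, 90 mm to the right of the left pan's centre.
- bowl: Bystander, to be left alone: white porcelain bowl, 130 mm across, 55 mm high. Origin on its underside, in the centre.
- dish: Bystander, to be left alone: dark red lacquer bowl, 150 mm across, 45 mm high. Origin on its underside, in the centre.
- tin: Bystander, to be left alone: open red tin cup, 72 mm across, 100 mm high. Origin on its underside, in the centre.
- spatula: Bystander, to be left alone: spatula, 240 mm long, lying flat. Origin on its underside, along its length near the middle.
- brush: Bystander, to be left alone: brush, 200 mm long, lying flat. Origin on its underside, along its length near the middle.
- timer: Bystander, to be left alone: white kitchen timer, 40 x 70 x 70 mm. Origin on its underside, in the centre.
There are look-alikes about, which are no part of the job. Leave any blue look-alike of the part that bears baked_centre alone.

How it is judged:
On the way:
1. the robot's fingers swing the lever of the baked cookie's pan upwards, on its way to the top (((horizontal distance between baked_centre and pan_left below 0.03 m and value of joint lever_left between 0.5 and 1.2 rad and contact force between the fingers and lever_left above 0.5 N) or (horizontal distance between baked_centre and pan_centre below 0.03 m and value of joint lever_centre between 0.5 and 1.2 rad and contact force between the fingers and lever_centre above 0.5 N) or (horizontal distance between baked_centre and pan_right below 0.03 m and value of joint lever_right between 0.5 and 1.2 rad and contact force between the fingers and lever_right above 0.5 N))), for 0.04 s.
At the end, for the whole second after the job is handed in: The baked cookie's lever is held still by the fingers at 1.40 rad (within 0.14); that cookie lies level (within 0.12 rad) on the raised disc, its centre 16 to 22 mm above the pan's surface and within 30 mm of its middle; the other two levers are below 0.3 rad (((horizontal distance between baked_centre and pan_left below 0.03 m and value of joint lever_left between 1.26 and 1.54 rad and velocity of joint lever_left between -0.1 and 0.1 rad/s and contact force between the fingers and lever_left above 0.5 N and z of baked_centre in the frame of pan_left between 0.016 and 0.022 m and contact force between knock_left and baked above 0.02 N and angle between baked_centre's own z axis and vertical below 0.12 rad and value of joint each of lever_centre, lever_right below 0.3 rad) or (horizontal distance between baked_centre and pan_centre below 0.03 m and value of joint lever_centre between 1.26 and 1.54 rad and velocity of joint lever_centre between -0.1 and 0.1 rad/s and contact force between the fingers and lever_centre above 0.5 N and z of baked_centre in the frame of pan_centre between 0.016 and 0.022 m and contact force between knock_centre and baked above 0.02 N and angle between baked_centre's own z axis and vertical below 0.12 rad and value of joint each of lever_left, lever_right below 0.3 rad) or (horizontal distance between baked_centre and pan_right below 0.03 m and value of joint lever_right between 1.26 and 1.54 rad and velocity of joint lever_right between -0.1 and 0.1 rad/s and contact force between the fingers and lever_right above 0.5 N and z of baked_centre in the frame of pan_right between 0.016 and 0.022 m and contact force between knock_right and baked above 0.02 N and angle between baked_centre's own z axis and vertical below 0.12 rad and value of joint each of lever_left, lever_centre below 0.3 rad))); the arm keeps its last pose, push and grip.
It fails at once if the lever of a pan whose cookie is still pale is turned up (beyond 0.4 rad) ((horizontal distance between baked_centre and pan_left above 0.06 m and value of joint lever_left above 0.4 rad) or (horizontal distance between baked_centre and pan_centre above 0.06 m and value of joint lever_centre above 0.4 rad) or (horizontal distance between baked_centre and pan_right above 0.06 m and value of joint lever_right above 0.4 rad)).
It fails at once if a cookie is touched by the robot (contact force between any of the fingers, the arm and baked above 0.3 N or contact force between any of the fingers, the arm and pale_a above 0.3 N or contact force between any of the fingers, the arm and pale_b above 0.3 N).
It fails at once if a cookie is thrown out of its place (moved more than 35 mm) (distance of any of baked_centre, pale_a_centre, pale_b_centre from where it was at the start of the episode above 0.035 m).
It fails at once if a bystander is shifted by more than 30 mm (distance of any of bowl, dish, tin, spatula, brush, timer from where it was at the start of the episode above 0.03 m).
It also fails if it takes over 40 s, if anything falls off the work surface, if the arm or the gripper's body presses on something with over 40 N, if the wrist force passes 120 N, or if a joint passes its speed limit or range.

## Working session

There is one attempt and no reset: what is moved stays moved. The work goes in short steps, Python scripts to look and compute and a tool call to move; the robot and the scene stay as the last step left them, time stands still between calls to the robot, and variables do not carry over. Pictures are saved under pics/ and viewed, about 8 in all and at most 12, crops included, and the job is handed in when it is done.

Besides the shell and the picture viewer there is one more tool, called after "Call:" as a command line: name --argument value ..., lists and objects as JSON in quotes. arm_command: Moves the arm, as the interface text tells. Its arguments: {"type":"object","properties":{"increments":{"type":"array","items":{"type":"number"}}},"required":["increments"]}

```bash
mkdir -p pics; python3 - <<'E'
from bench import *
import cv2,numpy as np
print(observe(), tcp_to_grasp)
for n in("scene","top"):
    d=get_image(n); print({k:v for k,v in d.items() if k!="image"})
    cv2.imwrite(f"pics/{n}0.png",d["image"][:,:,::-1])
E
```

```text
{'clock': 0.0, 'q': array([-1.36398894,  0.46840449, -0.01160884,  1.6036027 ,  0.00598754,
        1.07142819, -0.05632559]), 'joint_vel': array([-0.00152648, -0.00074881,  0.00033933, -0.00041964, -0.00137181,
       -0.0012456 , -0.00126266]), 'effort': array([-1.53247302e-04, -5.20557296e+01, -1.23871458e-02, -2.43751448e+01,
       -5.66372252e-02,  1.70603406e-02,  1.56662668e-04]), 'tcp_pos': array([0.1606074 , 0.62923901, 0.2136313 ]), 'ee_rot': array([-3.91503380e-01, -3.11698686e+00,  2.83442091e-03]), 'force': array([ 0.56148015, -0.05825885, -0.38606914]), 'torque': array([ 0.01187363, -0.06217453,  0.00511708]), 'opening': 0.09199713280122786} 0.0187
{'vfov': 55.659860539905715, 'cx': 252.21235497384566, 'cy': 192.76892508438223, 'eye': array([1.41999833, 0.14099817, 0.74248958]), 'attitude': array([-1.51511244, -1.79106671,  0.97367744])}
{'vfov': 47.627465268247505, 'cx': 254.66084688620444, 'cy': 193.31950460971083, 'eye': array([ 0.24108585, -0.05317126,  1.83552319]), 'attitude': array([-2.18902026,  2.13029092, -0.13916995])}
```

View pics/scene0.png

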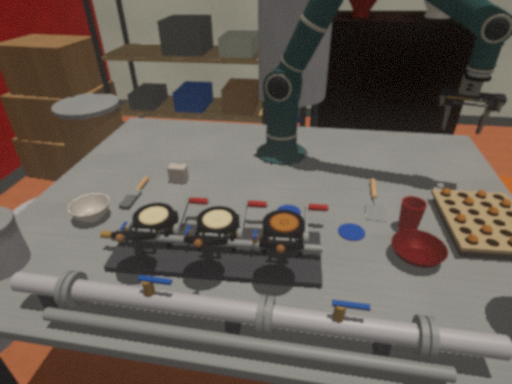

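View pics/top0.png

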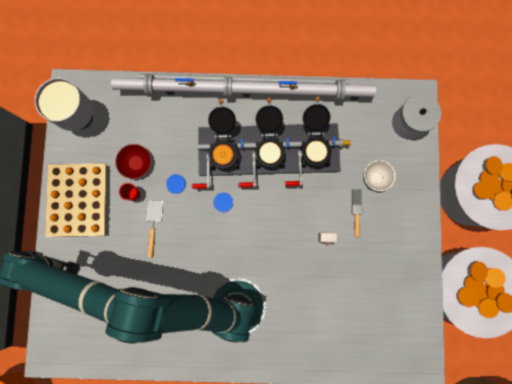

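The baked-looking golden cookie with a darker rim is in the leftmost pan, at scene (284,222) and top (223,154). The pale cookies are at top (270,153) and (316,151), and the flat blue discs at (176,184) and (223,202) are look-alikes lying on the table. I'll measure and take one crop to confirm.

```bash
cat > h.py <<'E'
from bench import *
import cv2,numpy as np
from scipy.spatial.transform import Rotation as R
def ray(d,u,v):
    f=192/np.tan(np.radians(d["vfov"])/2)
    return np.array(d["eye"]),R.from_rotvec(d["attitude"]).apply([(u-d["cx"])/f,(v-d["cy"])/f,1])
def onz(d,u,v,z):
    e,r=ray(d,u,v); return e+r*(z-e[2])/r[2]
def proj(d,p):
    f=192/np.tan(np.radians(d["vfov"])/2)
    c=R.from_rotvec(d["attitude"]).inv().apply(np.array(p)-d["eye"]); return c[0]/c[2]*f+d["cx"],c[1]/c[2]*f+d["cy"]
def blobs(im,lo,hi,box,amin=15):
    m=cv2.inRange(cv2.cvtColor(im,cv2.COLOR_RGB2HSV),lo,hi); k=np.zeros_like(m); x0,y0,x1,y1=box; k[y0:y1,x0:x1]=m[y0:y1,x0:x1]
    n,l,s,c=cv2.connectedComponentsWithStats(k)
    return [(s[i],c[i]) for i in range(1,n) if s[i][4]>=amin]
E
python3 - <<'E'
from h import *
t=get_image("top"); s=get_image("scene")
for nm,d,box in(("top",t,(185,130,345,195)),("scene",s,(100,185,335,260))):
    for lab,lo,hi,z in(("red",(172,120,90),(180,255,255),.073),("red0",(0,150,90),(4,255,255),.073),("gold",(6,120,90),(18,255,255),.1025),("pale",(15,30,150),(35,140,255),.1025)):
        for st,c in blobs(d["image"],lo,hi,box): print(nm,lab,st,c.round(1),onz(d,*c,z).round(4))
a=cv2.resize(s["image"][185:285,100:340],None,fx=3.2,fy=3.2,interpolation=2)
b=cv2.resize(t["image"][95:200,180:360],(768,448*1)[:2],interpolation=2)[:, :]
b=cv2.resize(b,(768,260))
cv2.imwrite("pics/crop1.png",np.vstack([a,b])[:,:,::-1])
E
```

```text
top red0 [285 181  15   5  69] [292.2 183. ] [ 0.5072 -0.2116  0.073 ]
top red0 [239 182  14   6  68] [245.6 184.4] [ 0.496  -0.0212  0.073 ]
top red0 [192 184  14   5  64] [199.  185.9] [0.4847 0.1692 0.073 ]
top gold [212 144  22  21 367] [222.4 154. ] [0.6136 0.0763 0.1025]
top pale [306 141  21  21 344] [316.  150.8] [ 0.6378 -0.3038  0.1025]
top pale [260 142  21  21 347] [269.7 152.3] [ 0.6263 -0.1155  0.1025]
scene red0 [190 199  16   4  56] [198.1 200.3] [ 0.5066 -0.2113  0.073 ]
scene red0 [249 202  16   4  57] [256.6 203.5] [ 0.4956 -0.0218  0.073 ]
scene red0 [310 205  17   5  59] [317.4 206.7] [0.4845 0.1681 0.073 ]
scene gold [269 213  30  19 460] [283.9 222. ] [0.6135 0.0762 0.1025]
scene gold [116 234   7   7  40] [119.1 236.6] [ 0.7448 -0.3572  0.1025]
scene gold [194 239   8   7  47] [197.6 241.9] [ 0.7323 -0.1399  0.1025]
scene gold [277 244   8   8  49] [280.3 247.7] [0.7204 0.0783 0.1025]
scene pale [135 185   7   5  27] [137.7 186.8] [ 0.5023 -0.4153  0.1025]
scene pale [100 194   9  17  73] [103.  202.5] [ 0.6026 -0.4833  0.1025]
scene pale [139 207  29  17 388] [153.  214.8] [ 0.6383 -0.3047  0.1025]
scene pale [203 210  29  18 415] [216.9 218.5] [ 0.6265 -0.115   0.1025]
scene pale [101 230   9   4  21] [104.6 231.4] [ 0.7305 -0.4075  0.1025]
```

View pics/crop1.png

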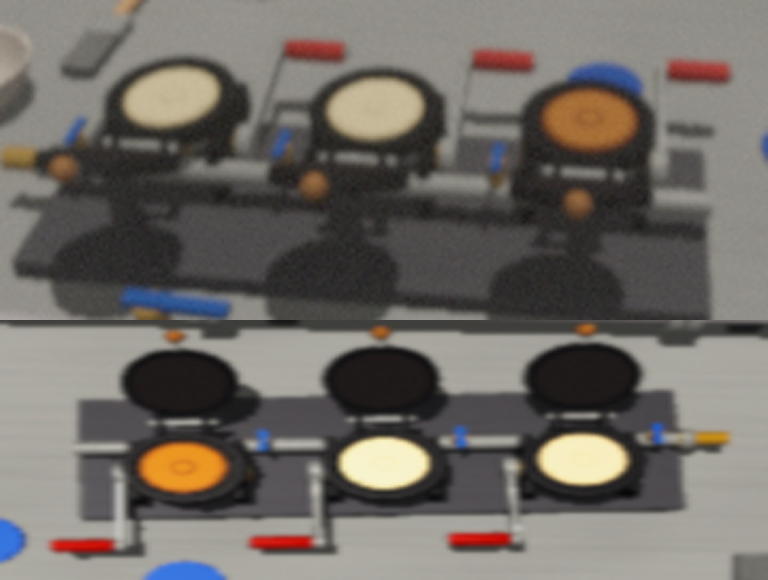

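The crop confirms it: the left pan's cookie is golden brown with a darker rim, and the other two are cream. Its handle is at (0.485, 0.169, 0.073) in both views, which matches pan + pivot geometry for a bed yaw of about 3.5°. First I turn the tool so its y axis lies along the bed's x, then I traverse.

Call:
arm_command --increments '[0.45,0,0,0,7,0.45,0,0,0,7,0.45,0,0,0,7,0.45,0,0,0,7,0.45,0,0,0,7,0.45,0,0,0,7,0.45,0,0,0,7,0.45,0,0,0,7,0.45,0,0,0,7,0.45,0,0,0,7,0.45,0,0,0,2.2,0.45,0,0,0,0]'

```text
clock: 1.2
tcp_pos: [0.1605, 0.6297, 0.2143]
ee_rot: [2.153, 2.287, -0.0]
force: [-0.4, -0.2, -0.0]
opening: 0.0504
```

Call:
arm_command --increments '[0.45,-3,1.8,0,0,0.45,-3,1.8,0,0,0.45,-3,1.8,0,0,0.45,-3,1.8,0,0,0.45,-3,1.8,0,0,0.45,-3,1.8,0,0,0.45,-3,1.8,0,0,0.45,-3,1.8,0,0,0.45,-3,1.8,0,0,0.45,-3,1.8,0,0,0.45,-3,1.8,0,0,0.45,0,0,0,0]'

```text
clock: 2.2
tcp_pos: [0.3824, 0.3063, 0.2151]
ee_rot: [2.161, 2.277, 0.0]
force: [0.2, -0.7, 0.6]
opening: 0.0507
```

Call:
arm_command --increments '[0.45,-2.4,1.5,0,0,0.45,-2.4,1.6,0,0,0.45,-2.4,1.6,0,0.3,0.45,-2.4,1.6,0,0,0.45,-2.4,1.6,0,0,0.45,-2.4,1.5,0,0,0.45,0,0,3,0,0.45,0,0,3,0,0.45,0,0,0,0,0.45,0,0,0,0]'

```text
clock: 3.03
tcp_pos: [0.4796, 0.174, 0.1538]
ee_rot: [-2.157, -2.283, 0.005]
force: [0.6, 0.1, 0.6]
opening: 0.0504
```

```bash
python3 - <<'E'
from h import *
o=observe(); print(o["tcp_pos"],o["q"])
t=get_image("top"); s=get_image("scene")
p=proj(s,o["tcp_pos"]);q=proj(t,o["tcp_pos"]);print(p,q)
a=cv2.resize(s["image"][150:270,240:400],(640,480),interpolation=2)
cv2.imwrite("pics/c2.png",a[:,:,::-1])
E
```

```text
[0.47964308 0.17401534 0.15381906] [-0.82997444  0.33004758  0.49989061  2.02092826 -0.208631    0.84283562
 -0.1560664 ]
(np.float64(321.6062601672828), np.float64(184.14961180427085)) (np.float64(195.23071822187882), np.float64(184.22796208596424))
```

View pics/c2.png

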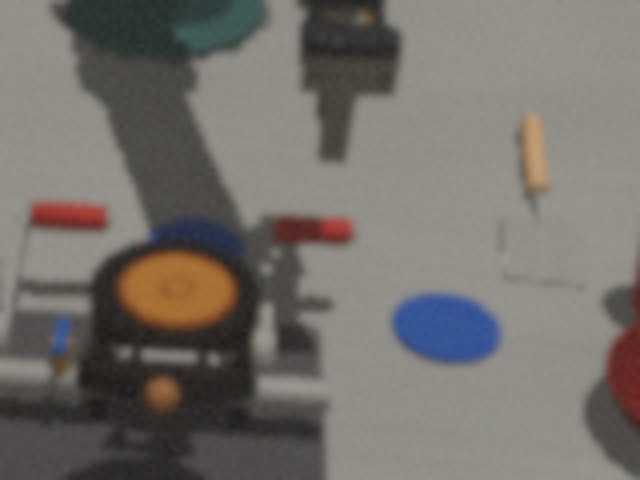

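The fingers (tip at crop (333,158)) hang straight above the left handle (crop (313,230)) with nothing in the way. Next I descend and grip.

Call:
arm_command --increments '[0.45,-0.3,0.5,2,0,0.45,0,0,2,0,0.45,0,0,2,0,0.45,0,0,2,0,0.45,0,0,1.5,0,0.45,0,0,0.5,0,0.45,0,0,0,0,0.45,0,0,0,0]'

```text
clock: 3.8
tcp_pos: [0.4868, 0.1721, 0.0559]
ee_rot: [2.158, 2.282, 0.003]
force: [-0.1, -0.6, 0.4]
opening: 0.0509
```

Call:
arm_command --increments '[0.6,0,0,0,0,0.7,0,0,0,0,0.8,0,0,0,0,0.9,0,0,0,0,1,0,0,0,0,1,0,0,0,0,1,0,0,0,0,1,0,0,0,0]'

```text
clock: 4.47
tcp_pos: [0.4866, 0.1717, 0.055]
ee_rot: [2.158, 2.282, 0.002]
force: [2.5, -0.3, 1.5]
opening: 0.0213
```

Call:
arm_command --increments '[1,0,0.13,-0.61,0,1,0,0.14,-0.61,0,1,0,0.2,-0.6,0,1,0,0.2,-0.59,0,1,0,0.25,-0.57,0,1,0,0.26,-0.57,0,1,0,0.31,-0.55,0,1,0,0.31,-0.54,0,1,0,0.36,-0.51,0,1,0,0.36,-0.5,0,1,0,0.41,-0.47,0,1,0,0.42,-0.47,0]'

```text
clock: 5.47
tcp_pos: [0.5188, 0.1735, 0.1204]
ee_rot: [-2.158, -2.282, 0.001]
force: [4.0, 2.1, -10.3]
opening: 0.0211
```

```bash
python3 - <<'E'
from h import *
o=observe(); print(o["tcp_pos"],o["force"],o["opening"])
s=get_image("scene"); t=get_image("top")
a=cv2.resize(s["image"][150:270,220:380],(640,480),interpolation=2)
cv2.imwrite("pics/c3.png",a[:,:,::-1])
E
```

```text
[0.51880465 0.17345905 0.12038527] [  4.04148358   2.13723621 -10.32133254] 0.021140923755157963
```

View pics/c3.png

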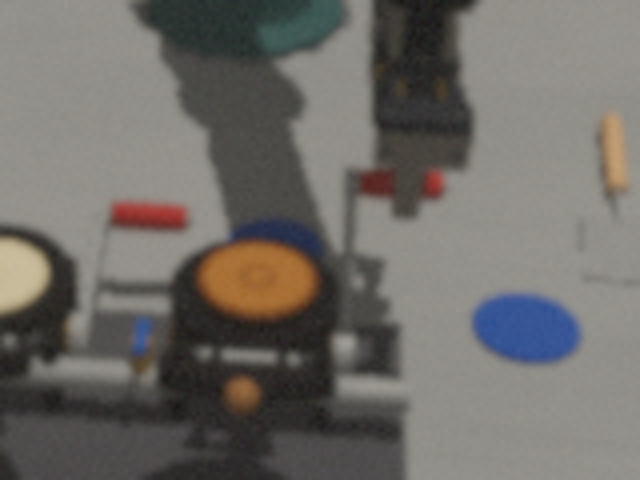

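The handle (crop (405,183)) is gripped and rising with the fingers, and the cookie stays centred. I continue along the arc.

Call:
arm_command --increments '[1,0,0.45,-0.43,0,1,0,0.46,-0.42,0,1,0,0.49,-0.38,0,1,0,0.5,-0.38,0,1,0,0.53,-0.33,0,1,0,0.54,-0.32,0,1,0,0.56,-0.28,0,1,0,0.56,-0.27,0,1,0,0.59,-0.22,0,1,0,0.59,-0.21,0,1,0,0.6,-0.16,0,1,0,0.61,-0.15,0]'

```text
clock: 6.57
tcp_pos: [0.5839, 0.1773, 0.1565]
ee_rot: [-2.158, -2.282, 0.001]
force: [-4.4, 2.7, -1.4]
opening: 0.0211
```

Call:
arm_command --increments '[1,0,0.61,-0.1,0,1,0,0.62,-0.09,0,1,0,0.63,-0.03,0,1,0,0.63,-0.03,0,1,0,0,0,0,1,0,0,0,0,1,0,0,0,0,1,0,0,0,0]'

```text
clock: 7.23
tcp_pos: [0.6088, 0.1787, 0.1592]
ee_rot: [-2.158, -2.282, -0.001]
force: [-3.6, 3.3, -0.2]
opening: 0.021
```

```bash
python3 - <<'E'
from h import *
o=observe(); print(o["tcp_pos"],o["force"],o["opening"],o["joint_vel"].round(3))
s=get_image("scene"); t=get_image("top")
for nm,d,box in(("top",t,(205,135,245,175)),("scene",s,(262,195,305,240))):
    for st,c in blobs(d["image"],(6,120,90),(18,255,255),box): print(nm,st,c,onz(d,*c,.1025),onz(d,*c,.1185))
for nm,d,box in(("top",t,(185,130,345,195)),("scene",s,(180,130,335,215))):
    for st,c in blobs(d["image"],(0,150,60),(4,255,255),box,5): print(nm,"red",st,c,onz(d,*c,.177),onz(d,*c,.073))
a=cv2.resize(s["image"][140:260,220:380],(640,480),interpolation=2)
cv2.imwrite("pics/c4.png",a[:,:,::-1])
E
```

```text
[0.60882548 0.17869316 0.15917435] [-3.59312706  3.2720676  -0.209753  ] 0.02102269125328786 [ 0.001 -0.003 -0.002  0.002 -0.001 -0.001  0.001]
top [215 143  19  21 272] [224.17647059 152.875     ] [0.61865865 0.06920506 0.1025    ] [0.61517274 0.06807523 0.1185    ]
scene [269 209  18  19 241] [278.24896266 217.75103734] [0.5964317  0.05831958 0.1025    ] [0.6170212  0.06038657 0.1185    ]
top red [201 149   2   4   7] [201.57142857 150.28571429] [0.61020036 0.15208412 0.177     ] [0.63334619 0.16495494 0.073     ]
top red [285 181  15   5  68] [292.29411765 183.02941176] [ 0.49139257 -0.20264519  0.177     ] [ 0.5070884  -0.21201816  0.073     ]
top red [239 182  14   6  67] [245.56716418 184.46268657] [ 0.48081565 -0.0227519   0.177     ] [ 0.49584824 -0.02084441  0.073     ]
scene red [190 199  16   4  53] [198.20754717 200.20754717] [ 0.64803418 -0.15633003  0.177     ] [ 0.50606114 -0.21101209  0.073     ]
scene red [315 200   4   4   9] [316.33333333 201.66666667] [0.6069319 0.1605093 0.177    ] [0.45739969 0.16409762 0.073     ]
scene red [330 200   3   5  14] [331.07142857 202.14285714] [0.60327293 0.19933308 0.177     ] [0.45306779 0.21006153 0.073     ]
scene red [249 202  16   4  57] [256.54385965 203.47368421] [0.63925164 0.00336933 0.177     ] [ 0.49566339 -0.02194219  0.073     ]
```

View pics/c4.png

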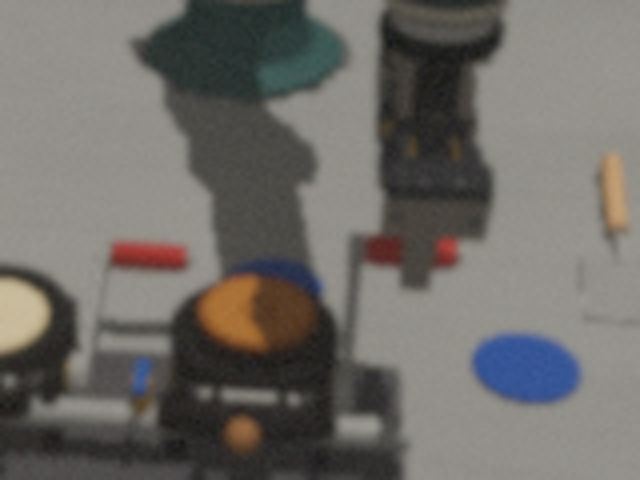

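The handle (crop (412,250)) is straight above the shaft and held. The cookie is partly in the gripper's shadow and looks level. I'll do one last numeric check, triangulating the whole cookie including its shadowed half.

```bash
python3 - <<'E'
from h import *
P=[]
t=get_image("top"); s=get_image("scene")
for d,box in((t,(205,135,245,175)),(s,(262,195,305,238))):
    st,c=max(blobs(d["image"],(3,110,35),(20,255,255),box),key=lambda b:b[0][4]); print(st,c)
    P.append(ray(d,st[0]+st[2]/2-.5,st[1]+st[3]/2-.5))
(e1,r1),(e2,r2)=P
k=np.linalg.lstsq(np.c_[r1,-r2],e2-e1,rcond=None)[0]; print(e1+k[0]*r1,e2+k[1]*r2)
o=observe();print(o["tcp_pos"],o["joint_vel"].round(3),o["clock"])
E
```

```text
[212 143  22  22 373] [222.6461126  153.23324397]
[269 209  31  20 448] [283.29241071 218.27008929]
[0.61325078 0.07500534 0.11466754] [0.61311177 0.07617977 0.11472495]
[0.60881905 0.17869474 0.15917981] [ 0.001 -0.001  0.     0.001 -0.001  0.001  0.002] 7.4333
```

Triangulation gives z≈0.115, against 0.1185 expected. That is within pixel resolution, but I'll check the lift at sub-pixel level against the first picture.

```bash
python3 - <<'E'
from h import *
s=get_image("scene"); old=cv2.imread("pics/scene0.png")[:,:,::-1]
for nm,im in(("old",old),("new",s["image"])):
    g=im[200:236,272:281,0].astype(float).mean(1)-im[200:236,272:281,2].astype(float).mean(1)
    print(nm,g.round().astype(int))
c=np.array([.6135,.0763,.1025])
for dz in(0,.012,.016): print(dz,proj(s,c+[-.042,0,dz+.0025]),proj(s,c+[0.042,0,dz+.0025]))
E
```

```text
old [  9   9   9   9   8   5  -4 -14 -21 -19  -9   2  13  34  61  82  98 105
 109 109 110 108 109 111 110 109 106  99  89  73  51  30  13   5   4   4]
new [  5   7   6   6   7   4   1  -1  13  39  65  85 101 109 112 113 112 113
 112 112 112 109 104  95  79  59  34  19   8   4   4   5   5   4   4   4]
0 (np.float64(285.4266447279319), np.float64(212.44585763859837)) (np.float64(282.3145583845841), np.float64(230.81797666516798))
0.012 (np.float64(285.5625480817984), np.float64(209.11988421395984)) (np.float64(282.43879497687004), np.float64(227.3846803580665))
0.016 (np.float64(285.6082338136531), np.float64(208.00181371966474)) (np.float64(282.4805833740724), np.float64(226.22985192020676))
```

The cookie's upper edge moved up 4.2 px and its lower edge 4.6 px. A 16 mm lift predicts 4.4–4.6 px, so it is level and at the top of its lift. Handing in.

```bash
python3 -c "from bench import *; print(hand_in())"
```

```text
the job is handed in; nothing more can be done
None
```

I gripped the red handle of the left pan's lever, the pan with the golden-brown cookie, and swung it about 1.40 rad to straight up. I handed in at about 7.5 s of the 40 s allowed, still holding it; hand-in reports no verdict.

- **Lever:** The TCP was still at (0.609, 0.179), within 3 mm of directly above the shaft, with the 22 mm handle gripped (opening 21 mm).
- **Cookie:** Its upper and lower edges rose 4.2 and 4.6 px, which matches a level lift of about 15–16 mm. It stayed within 2 mm of its starting position.
- **Other levers:** The other two handles measured unmoved.
- **Disagreement:** A coarser two-view triangulation put the cookie at z = 0.115 m where 0.1185 m was expected. I took that as pixel resolution, since the edge-shift check agreed with the full lift.
- **Not measured:** I did not measure the bystanders again. The arm stayed well above them, and the highest force I saw was about 11 N.

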